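# Switch off the coffee grinder and lift out its burr carrier, thread hand unknown

## Robot

A 6-joint arm with a two-finger parallel gripper is mounted at the origin on a cart in front of the work surface, level with it; the furniture and walls round the work are solid. World frame = base frame: x ahead of the robot, y to its left, z up, the work surface at z = 0. Lengths are in m, angles in rad, forces in N, time in s.
With the tool pointing down it reaches from about 0.35 to 0.925 m from the base axis. Payload 6.4 kg.
Tool frame: the origin (TCP) lies between the finger pads; the fingertips stand 22 mm ahead of it and the grasp point (between the pads) lies 3 mm ahead of it; z points along the fingers, y is the line along which they close (so a half turn about z gives the same grasp; the last joint's range is limited). The gripper opens to 94 mm and grips with 3 to 60 N. Pads are 16 mm wide; open, the fingers measure 119 mm over their backs; the gripper's body (75 mm by 177 mm) begins 78 mm behind the grasp point.
Start: joints at [-1.385, 0.245, 1.558, -0, 1.339, -0.174], TCP at [0.229, -0.608, 0.227] pointing down, gripper open.
Joint ranges: [-3.13, 3.13], [-1.02, 2.26], [0.13, 2.54], [-0.95, 4.09], [0.21, 2.88], [-2.74, 2.74]. Speed limits (rad/s): [2.57, 2.57, 3.14, 3.14, 3.14, 3.14].

## Interface

Orientations are given as a rotation vector (axis times angle).
In Python, from workcell import read_state, optics, workorder, models gives the robot as it stands.
- The arm moves only by the shell command python3 -m creep 'ROWS' [OPENING]. ROWS is JSON, a list of rows, each a list of 2 entries, a list of its own where there are three numbers: the shift along the tool's x, y, z as a fraction of full scale, then the turn, a rotation vector about the tool's x, y, z as a fraction of full scale. A call has 1 to 8 rows; each row is the pose to reach, as a shift and turn from the pose commanded when the call began, along the tool's axes at that moment, turning the shorter way round; what a row does not reach only later rows make up. Full scale, the value 1, is 50 cm for a shift and 180 degrees for a turn. A row lasts 1/8 s, in which the tool goes at most 62.5 mm and 10.7 degrees, less where a joint would pass 70% of its speed; a pose out of reach is approached as far as the arm can. A call with a number of a shift or a turn outside -1 to 1 is refused whole. A call with a gripper value outside its range is refused whole. OPENING is the gripper command: -1 is shut, 1 is fully open, values between are in proportion, set as the call begins (- or left out, the last holds). The fingers move at their own pace and stop on an object; the grip force is fixed at half the most. Time passes only in rows, so rows that repeat a pose let the fingers close. It gives the time, the measured TCP pose, the force, the opening and the grip force at its end, in the units of the state.
- read_state(): the state, without advancing time (a new reading comes with each control period).
- optics.snapshot(name): name is "scene" or "top"; returns (picture, depth): 384x512x3 uint8, blue, green, red; 384x512 float32, m along the optical axis (not along the pixel's ray), 0 where there is no reading.
- optics.camera_model(name): a dict with "fx", "fy", "cx", "cy" (pixels), "R" (3x3) and "t" (3): a world point X has camera coordinates R X + t. Camera axes: x right, y down, z forward; pixel columns grow to the right and rows downward; lengths in m; the calibration is good to about 2 mm. A picture is of the moment at which its call begins. camera_model takes no time and is no camera call.
- workorder.sign_off(): hands the job in; it is judged then, once.
Trained networks look in the newest picture that a camera, given by its name, has taken for a name from the list of things; names that differ only in an ending like _2 or _b are one class to them, and where a whole thing is asked for, a point or a joint stands for the part that bears it (a point fixed in the world has none). Each returns a list of dicts, best first, with "conf" (0 to 1); they miss things now and then, are a little off and sometimes report something else, mostly with a low value. They report only what shows in the picture. A call takes as long as a camera call.
- models.regions_of(camera, label): "pixels" (384x512 bool, what is visible of it) and "point" ([column, row] in pixels, amid what is visible of it).
The state is a dict: "time": time; "joint_pos": joint angles; "qvel": joint speeds; "effort": joint torques, N m; "tool_pos": TCP position; "tcp_rot": TCP orientation; "ft_force": force on the tool from outside, world axes, zero at the start; "torque": the same for the moment, N m; "gripper_width": opening from 0.0 (shut) to 1.0 (fully open); "finger_force": force on a finger pad.
Only numpy, scipy, OpenCV 4.12 (cv2) and the standard library are available. Lean on these libraries where they do the work, as an engineer would, in place of code of your own. Each camera call takes 0.05 s, during which the arm holds its last target. There are 200 camera calls.

## Task

I want to brush out the coffee grinder. First switch it off at the rocker on its top, then unscrew the burr carrier (the round black insert with the bar grip) - I cannot remember whether its quick thread is right- or left-handed, so try it one way and, if it stops dead, the other - and lift it out. Finish while still holding it level, straight above the open chamber and clear of it by a few centimetres so that loose grounds fall back in, with the grinder still off and the other things on the worktop left where they are.

Things in the scene. Friction and masses are not known exactly. Their poses are not given: they have to be found in the camera images.
- grinder: Coffee grinder without its hopper, aluminium and black, 192 (x) x 130 (y) mm, fixed. Origin: centre of its foot on the worktop; x points from its front (chamber) to its back (control hump), z up. Head 166 mm high; the hump on the rear half and the rim of the bright round chamber collar (91 mm across) in front are both 200 mm high.
- chamber_mouth (a point): Centre of the chamber's open mouth, at rim height, 48 mm in front of the grinder's origin and 200 mm above the worktop; axes as the grinder's. Mouth 78 mm wide inside, 30 mm deep.
- rocker (a joint): Power rocker on the hump, 48 mm behind the grinder's origin: a grey slab 40 mm (grinder's x) x 21 mm, its face a shallow V, in a low frame. It tilts about its middle: +0.2 rad = on, the half near the chamber standing up; -0.2 rad = off, that half pressed down until it lies level, 209 mm above the worktop. It stays where it is left; 2 to 3 N turns it over.
- rocker_near (a point): The place to press to switch off: middle of the rocker's near half, on its face, 13 mm from its pivot toward the chamber. 214 mm high when on (the half's raised outer edge 217 mm), 209 mm when off. x is roughly the grinder's x.
- carrier_grip (a point): Burr carrier, loose, 100 to 170 g: middle of its bar grip, 21 mm above the underside of its flange, which rests on the chamber's rim at the start. Bar: 52 mm long along the carrier's x, 12 mm thick along its y, standing 24 mm above the flat flange top (flange 86 mm across, 8 mm thick). z is the carrier's axis, up. At the start the bar lies nearly along the grinder's x.
- carrier_lugs (a point): The same carrier, level of its three lugs, 35 mm below the grip point. Its plug (49 mm across, 71 mm over the lugs, 25 mm deep) hooks under a three-start quick thread. Wrong way: hard stop within 0.1 rad. Right way: turns almost freely, held down until 1.0 rad, lifts straight out at 1.05 to 1.5 rad, stop at 1.6. The hand varies from start to start and cannot be seen.
- hopper: Bystander: the grinder's clear bean hopper with black rims, 125 mm across, 125 mm high, standing on its wide end. Origin: centre of its underside.
- mug: Bystander: pale green mug, 72 mm high. Origin: centre of its underside.
- jar_coffee: Bystander: glass coffee jar with a green lid, 95 mm across, 137 mm high. Origin: centre of its underside.
- dish_brush: Bystander: small purple hand brush, 86 mm long (its y), 22 mm high, lying. Origin: centre of its underside.

How it is judged:
By the outcome, as a careful person would: the job done as asked, in the order asked, and still so for the second after the job is handed in, while the arm keeps its last pose, push and grip.
It also fails if it takes over 64 s, if anything falls off the work surface, if the arm or the gripper's body presses on something with over 40 N, if the wrist force passes 120 N, or if a joint passes its speed limit or range.

## Working session

There is one attempt and no reset: what is moved stays moved. The work goes in short steps, Python scripts to look and compute and a shell command to move; the robot and the scene stay as the last step left them, time stands still between calls to the robot, and variables do not carry over. Pictures are saved under pics/ and viewed, at most 10 in all, crops included, and the job is handed in when it is done.

```bash
mkdir -p pics
cat > h.py <<'E'
import numpy as np, cv2
from scipy.spatial.transform import Rotation as Rn
from workcell import read_state, optics, workorder, models
def cloud(name):
    im,d=optics.snapshot(name); m=optics.camera_model(name)
    v,u=np.mgrid[:384,:512]
    c=np.stack([(u-m['cx'])/m['fx']*d,(v-m['cy'])/m['fy']*d,d],-1)
    P=(c-np.array(m['t']))@np.array(m['R']); P[d==0]=np.nan
    return im,P
def st():
    s=read_state(); print('t',round(s['time'],2),'pos',np.round(s['tool_pos'],4),'rot',np.round(s['tcp_rot'],4),'F',np.round(s['ft_force'],1),'w',round(s['gripper_width'],3)); 
    return s
def rel(p,Rt):
    "fractions from present pose to world p,R"
    s=read_state(); R0=Rn.from_rotvec(s['tcp_rot'])
    return np.round(R0.inv().apply(np.array(p)-s['tool_pos'])/.5,4),np.round((R0.inv()*Rt).as_rotvec()/np.pi,4)
E
python3 - <<'E'
from h import *
s=st(); print(np.round(Rn.from_rotvec(s['tcp_rot']).as_matrix(),3))
ims=[]
for c in('scene','top'):
    im,P=cloud(c); ims.append(im); np.save(c+'.npy',P)
    for l in('grinder','rocker','carrier_grip','hopper','mug','jar_coffee','dish_brush'):
        for r in models.regions_of(c,l)[:2]:
            q=P[r['pixels']]; q=q[~np.isnan(q[:,0])]
            print(c,l,round(r['conf'],2),np.round(r['point']),len(q),np.round(np.median(q,0),3),np.round(np.percentile(q,2,0),3),np.round(np.percentile(q,98,0),3))
            np.save(f'{c}_{l}.npy',q) if r is not None else 0
cv2.imwrite('pics/a.png',cv2.resize(ims[0],(800,600))); cv2.imwrite('pics/b.png',cv2.resize(ims[1],(800,600)))
E
```

```text
t 0.0 pos [ 0.2287 -0.6078  0.2264] rot [-3.0891e+00 -5.6180e-01  1.0000e-04] F [ 0.1  0.4 -0.1] w 0.999
[[ 0.936  0.352 -0.   ]
 [ 0.352 -0.936  0.002]
 [ 0.    -0.002 -1.   ]]
scene grinder 0.93 [220. 220.] 1026 [ 0.447 -0.03   0.136] [ 0.335 -0.193 -0.002] [ 0.557 -0.008  0.3  ]
scene grinder 0.54 [223. 191.] 499 [ 0.492 -0.047  0.206] [ 0.458 -0.085  0.198] [ 0.532 -0.022  0.231]
scene carrier_grip 0.84 [219. 192.] 465 [ 0.492 -0.049  0.207] [ 0.463 -0.086  0.202] [ 0.533 -0.023  0.231]
scene mug 0.66 [154. 244.] 779 [0.532 0.158 0.064] [0.513 0.123 0.001] [0.594 0.19  0.071]
scene jar_coffee 0.6 [348. 115.] 54 [ 0.633 -0.535  0.135] [ 0.617 -0.549  0.132] [ 0.653 -0.52   0.141]
scene dish_brush 0.59 [156. 280.] 308 [0.446 0.191 0.019] [ 0.429  0.153 -0.002] [0.465 0.225 0.024]
top grinder 0.65 [245. 202.] 1777 [ 0.481 -0.137  0.197] [ 0.422 -0.203  0.152] [ 0.557 -0.017  0.211]
top rocker 0.29 [163. 182.] 422 [0.549 0.153 0.067] [0.515 0.123 0.004] [0.595 0.189 0.074]
top carrier_grip 0.89 [221. 197.] 621 [ 0.495 -0.063  0.207] [ 0.456 -0.1    0.201] [ 0.534 -0.023  0.232]
top hopper 0.76 [324. 214.] 1033 [ 0.45  -0.4    0.081] [ 0.395 -0.463  0.001] [ 0.506 -0.354  0.125]
top hopper 0.24 [252. 202.] 76 [ 0.484 -0.157  0.21 ] [ 0.474 -0.174  0.202] [ 0.493 -0.141  0.218]
top mug 0.78 [164. 183.] 444 [0.549 0.152 0.067] [ 0.515  0.123 -0.001] [0.597 0.19  0.074]
top jar_coffee 0.66 [353. 164.] 815 [ 0.608 -0.498  0.134] [ 0.57  -0.547  0.007] [ 0.653 -0.466  0.14 ]
top dish_brush 0.49 [153. 210.] 157 [0.453 0.186 0.022] [0.435 0.152 0.016] [0.47  0.222 0.026]
```

View pics/a.png

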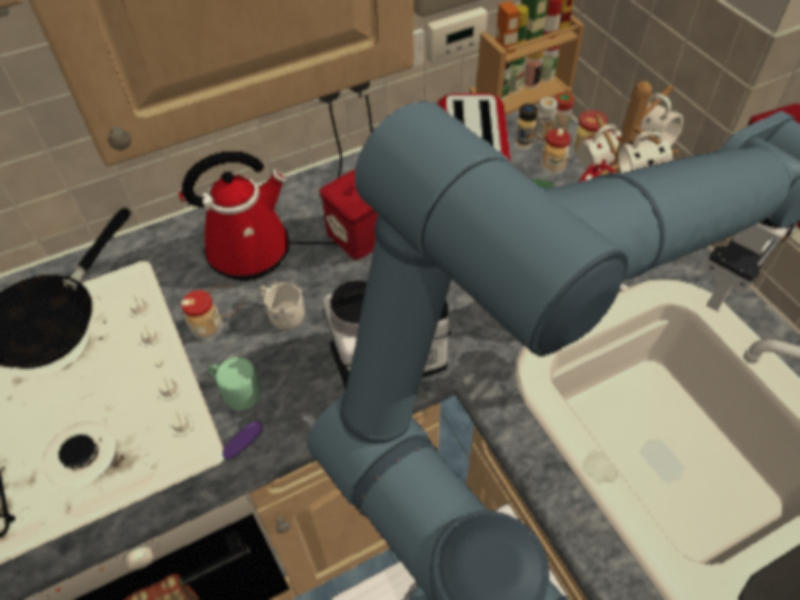

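View pics/b.png

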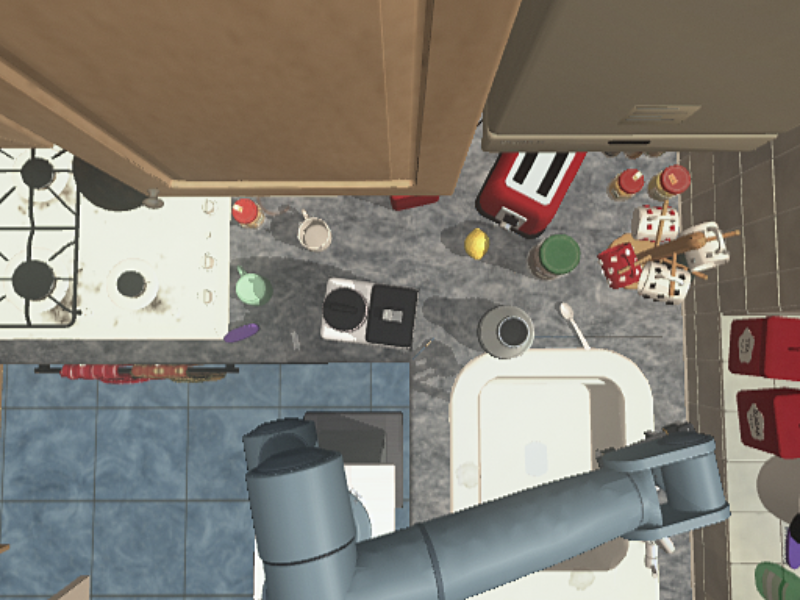

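The scene picture is mostly hidden by the arm. The top picture (800x600 view) shows the carrier at (345,310), the rocker at (392,315), the hopper at (507,332), the jar at (555,255), the mug at (252,288) and the brush at (242,332). The grinder's x axis runs to the right in the picture, toward world -y.

Run:
```python
from h import *
P=np.load('top.npy'); X=P.reshape(-1,3); X=X[~np.isnan(X[:,0])]
b=(X[:,0]>.38)&(X[:,0]<.6)&(X[:,1]>-.26)&(X[:,1]<.03)
G=X[b]
def box(n,q): 
    r=cv2.minAreaRect((q[:,:2]*1000).astype(np.float32)); print(n,len(q),'c',np.round(r[0],1),'sz',np.round(r[1],1),'ang',round(r[2],1),'z',np.round(np.percentile(q[:,2],[5,50,95]),4))
box('all>.14',G[G[:,2]>.14])
m=(G[:,2]>.218)&(G[:,1]>-.12); box('bar',G[m])
m=(G[:,2]>.195)&(G[:,2]<.216)&(G[:,1]>-.105); q=G[m]; box('flange',q)
(c,r)=cv2.minEnclosingCircle((q[:,:2]*1000).astype(np.float32)); print('circ',c,r)
m=(G[:,2]>.195)&(G[:,2]<.203)&(G[:,1]<-.11); box('hump',G[m])
m=(G[:,2]>.2045)&(G[:,1]<-.115); box('rocker',G[m]); q=G[m]; q=q[np.argsort(-q[:,1])]
for y in np.arange(-.12,-.2,-.005):
    k=q[(q[:,1]<y)&(q[:,1]>=y-.005)]
    if len(k): print(round(y,3),len(k),np.round(k.mean(0),4))
# cabinet heights near work
for x in np.arange(.6,.95,.05):
    k=X[(abs(X[:,0]-x)<.025)&(abs(X[:,1]+.1)<.15)&(X[:,2]>.3)]; print(round(x,2),len(k), np.round(k[:,2].min(),3) if len(k) else '')
im,_=optics.snapshot('top'); cv2.imwrite('pics/c.png',cv2.resize(im[165:235,195:275],(800,600)[0:2],interpolation=cv2.INTER_CUBIC))
```

```text
all>.14 2375 c [ 489.4 -109.6] sz [191.6 130. ] ang 82.4 z [0.1593 0.1988 0.2111]
bar 67 c [495.9 -61.8] sz [49.9 12. ] ang 81.5 z [0.225  0.2302 0.2335]
flange 584 c [496.9 -60.7] sz [87.7 85. ] ang 0.2 z [0.1989 0.2067 0.2108]
circ (495.7405700683594, -61.81224060058594) 45.2684211730957
hump 849 c [ 482.5 -156.8] sz [ 90.8 116.8] ang 82.7 z [0.1957 0.1987 0.2022]
rocker 100 c [ 485.4 -165. ] sz [46.  96.2] ang 47.6 z [0.2048 0.2091 0.2146]
-0.125 1 [ 0.456  -0.1278  0.2047]
-0.13 1 [ 0.4622 -0.134   0.2057]
-0.135 3 [ 0.4805 -0.1374  0.2124]
-0.14 13 [ 0.4842 -0.1422  0.2141]
-0.145 17 [ 0.4792 -0.1482  0.2104]
-0.15 7 [ 0.4867 -0.1527  0.2091]
-0.155 15 [ 0.4826 -0.1574  0.2088]
-0.16 9 [ 0.4782 -0.1626  0.2072]
-0.165 11 [ 0.4836 -0.167   0.208 ]
-0.17 14 [ 0.4805 -0.1728  0.2095]
-0.175 6 [ 0.4857 -0.1774  0.2067]
-0.18 3 [ 0.5023 -0.1816  0.2051]
0.6 0 
0.65 26451 0.485
0.7 0 
0.75 0 
0.8 0 
0.85 0 
0.9 0
```

View pics/c.png

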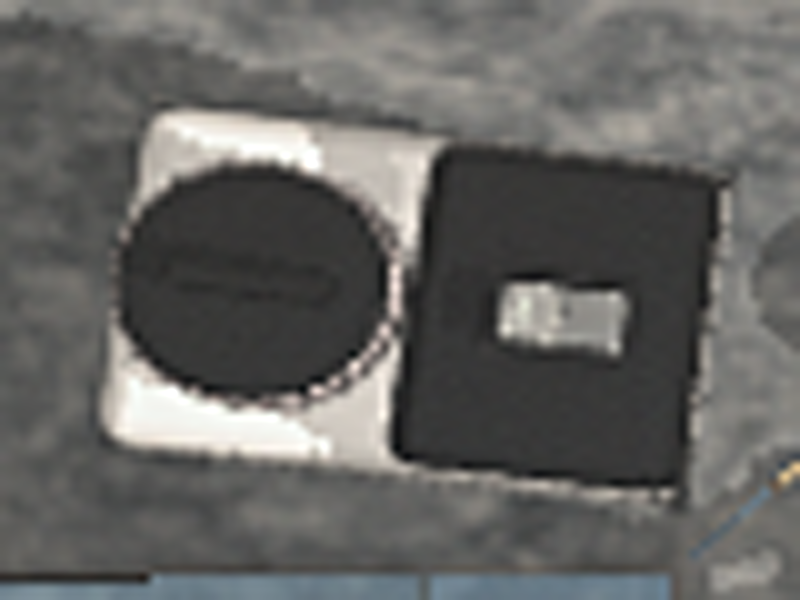

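The crop shows the carrier's bar nearly along the grinder's x. The rocker sits around (563,318), with its lighter, raised half on the left, toward the chamber, so it is on. Grinder pose: centre (0.4894,-0.1096), yaw about -97.6°.

```bash
cat >> h.py <<'E'
def down(yaw):
    a=np.radians(yaw); x=np.array([np.cos(a),np.sin(a),0]); z=np.array([0,0,-1.]); return Rn.from_matrix(np.stack([x,np.cross(z,x),z],1))
NEAR=(.4847,-.1448); CH=(.4957,-.062); YAW=82.4
E
python3 - <<'E'
from h import *
print(rel((*NEAR,.30),down(YAW)))
E
```

```text
(array([ 0.8054, -0.6877, -0.1451]), array([-0.    , -0.    , -0.3433]))
```

```bash
python3 -m creep '[[[0,0,-0.125],[0,0,0]],[[0.05,-0.04,-0.17],[0,0,-0.05]],[[0.805,-0.688,-0.17],[0,0,-0.343]],[[0.805,-0.688,-0.17],[0,0,-0.343]],[[0.805,-0.688,-0.17],[0,0,-0.343]],[[0.805,-0.688,-0.17],[0,0,-0.343]],[[0.805,-0.688,-0.17],[0,0,-0.343]],[[0.805,-0.688,-0.17],[0,0,-0.343]]]' -1; python3 -c "
from h import *
st();print(rel((*NEAR,.30),down(YAW)))"
```

```text
time: 1.85
tool_pos: [0.4262, -0.2502, 0.3128]
tcp_rot: [2.363, 2.068, 0.0]
ft_force: [0.6, 0.4, -0.7]
gripper_width: 0.187
finger_force: 0.0
t 1.85 pos [ 0.4262 -0.2502  0.3128] rot [2.3632e+00 2.0685e+00 3.0000e-04] F [ 0.6  0.4 -0.7] w 0.187
(array([0.2245, 0.088 , 0.0255]), array([ 0.0003,  0.0002, -0.0001]))
```

```bash
python3 -m creep '[[[0.2,0.08,0.025],[0,0,0]],[[0.2,0.08,0.025],[0,0,0]],[[0.2,0.08,0.025],[0,0,0]],[[0.2,0.08,0.025],[0,0,0]],[[0.2,0.08,0.025],[0,0,0]]]' -1; python3 -c "
from h import *
st();print(rel((*NEAR,.24),down(YAW)))"
```

```text
time: 2.48
tool_pos: [0.4782, -0.1595, 0.3002]
tcp_rot: [2.366, 2.066, -0.0]
ft_force: [0.4, -0.9, 0.1]
gripper_width: 0.003
finger_force: 0.0
t 2.48 pos [ 0.4782 -0.1595  0.3002] rot [ 2.3662e+00  2.0658e+00 -1.0000e-04] F [ 0.4 -0.9  0.1] w 0.003
(array([0.0309, 0.0089, 0.1204]), array([ 0.0001,  0.0001, -0.0009]))
```

```bash
python3 -m creep '[[[0.031,0.009,0.03],[0,0,0]],[[0.031,0.009,0.106],[0,0,0]],[[0.031,0.009,0.106],[0,0,0]],[[0.031,0.009,0.106],[0,0,0]]]' ; python3 -c "
from h import *
st();print(rel((*NEAR,.2295),down(YAW)))"
```

```text
time: 2.98
tool_pos: [0.4853, -0.1436, 0.2476]
tcp_rot: [2.364, 2.068, 0.0]
ft_force: [1.0, 0.3, 0.6]
gripper_width: 0.002
finger_force: 0.0
t 2.98 pos [ 0.4853 -0.1436  0.2476] rot [2.3644e+00 2.0678e+00 4.0000e-04] F [1.  0.3 0.6] w 0.002
(array([-0.0025, -0.001 ,  0.0362]), array([ 0.0002,  0.0001, -0.0003]))
```

```bash
python3 -m creep '[[[-0.002,-0.001,0.018],[0,0,0]],[[-0.002,-0.001,0.024],[0,0,0]],[[-0.002,-0.001,0.03],[0,0,0]],[[-0.002,-0.001,0.03],[0,0,0]]]'; python3 -m creep '[[[0,0,0.003],[0,0,0]],[[0,0,0.003],[0,0,0]]]'
```

```text
time: 3.48
tool_pos: [0.4845, -0.1445, 0.232]
tcp_rot: [2.364, 2.068, -0.0]
ft_force: [1.5, 0.5, 1.0]
gripper_width: 0.005
finger_force: 0.5
time: 3.72
tool_pos: [0.4845, -0.1444, 0.2313]
tcp_rot: [2.364, 2.068, 0.0]
ft_force: [-1.2, 2.5, 5.0]
gripper_width: 0.008
finger_force: 2.6
```

```bash
python3 -m creep '[[[0,0,0.002],[0,0,0]],[[0,0,0.002],[0,0,0]]]';  python3 -m creep '[[[0,0,-0.08],[0,0,0]],[[0.15,0,-0.12],[0,0,0]],[[0.166,0,-0.12],[0,0,0]],[[0.166,0,-0.12],[0,0,0]],[[0.166,0,-0.12],[0,0,0]]]' 0.2
python3 - <<'E'
from h import *
st()
im,P=cloud('top'); q=P.reshape(-1,3)
for y in np.arange(-.13,-.19,-.005):
    k=q[(q[:,1]<y)&(q[:,1]>=y-.005)&(abs(q[:,0]-.483)<.007)&(q[:,2]<.24)]
    if len(k): print(round(y,3),len(k),np.round(k.mean(0),4))
cv2.imwrite('pics/d.png',cv2.resize(im[165:235,195:275],(800,600),interpolation=cv2.INTER_CUBIC))
print(rel((*CH,.28),down(YAW)))
E
```

```text
time: 3.98
tool_pos: [0.4846, -0.1445, 0.2312]
tcp_rot: [2.364, 2.068, -0.0]
ft_force: [-3.2, 2.9, 10.1]
gripper_width: 0.004
finger_force: 4.8
time: 4.6
tool_pos: [0.4951, -0.0628, 0.2888]
tcp_rot: [-2.365, -2.067, 0.002]
ft_force: [-0.0, -0.7, 0.1]
gripper_width: 0.499
finger_force: 0.0
t 4.6 pos [ 0.4951 -0.0628  0.2888] rot [-2.3646e+00 -2.0674e+00  1.7000e-03] F [-0.  -0.7  0.1] w 0.499
-0.13 8 [ 0.4825 -0.1322  0.1982]
-0.135 5 [ 0.4837 -0.1372  0.2076]
-0.14 10 [ 0.4837 -0.1418  0.2075]
-0.145 9 [ 0.483  -0.1479  0.2082]
-0.15 5 [ 0.4837 -0.1526  0.2064]
-0.155 10 [ 0.4836 -0.1573  0.2093]
-0.16 5 [ 0.4836 -0.162   0.2096]
-0.165 10 [ 0.4834 -0.1666  0.2126]
-0.17 10 [ 0.4834 -0.1728  0.214 ]
-0.175 4 [ 0.4836 -0.1774  0.2063]
-0.18 8 [ 0.4824 -0.1821  0.1993]
-0.185 8 [ 0.4824 -0.1883  0.1989]
(array([0.0022, 0.0009, 0.0175]), array([-0.0004,  0.0001, -0.0006]))
```

View pics/d.png

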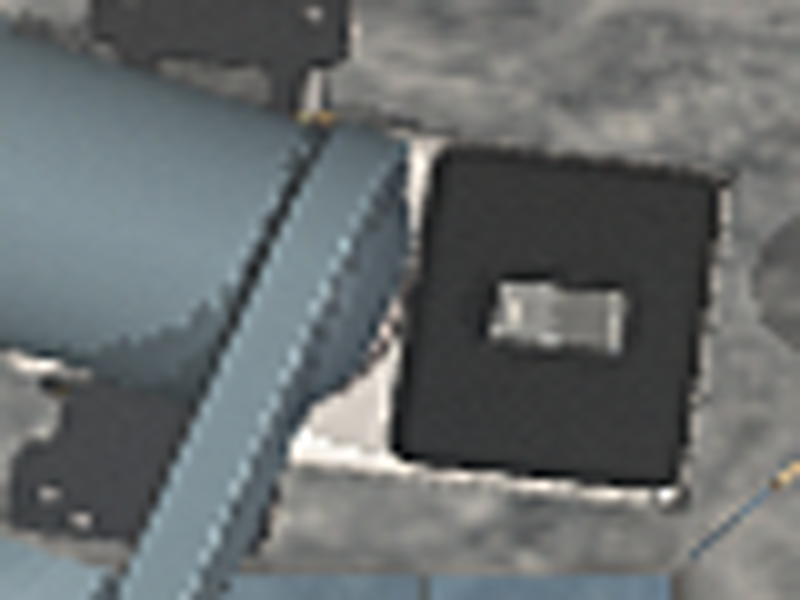

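The depth profile shows the near half of the rocker down, level at 0.208, and the far half up at 0.214. It is off. Next I descend over the bar.

```bash
python3 -m creep '[[[0.002,0.001,0.08],[0,0,0]],[[0.002,0.001,0.11],[0,0,0]],[[0.002,0.001,0.11],[0,0,0]],[[0.002,0.001,0.11],[0,0,0]]]'; python3 -c "
from h import *
st();print(rel((*CH,.2335),down(YAW)))"
```

```text
time: 5.15
tool_pos: [0.4966, -0.0618, 0.2356]
tcp_rot: [2.364, 2.067, 0.001]
ft_force: [0.7, -1.2, 0.9]
gripper_width: 0.601
finger_force: 0.0
t 5.15 pos [ 0.4966 -0.0618  0.2356] rot [2.364e+00 2.067e+00 1.100e-03] F [ 0.7 -1.2  0.9] w 0.601
(array([-0.0007, -0.0018,  0.0042]), array([ 0.0005,  0.0001, -0.0004]))
```

```bash
python3 -m creep '[[[0,-0.001,0.003],[0,0,0]],[[0,-0.001,0.003],[0,0,0]],[[0,-0.001,0.003],[0,0,0]],[[0,-0.001,0.003],[0,0,0]],[[0,-0.001,0.003],[0,0,0]],[[0,-0.001,0.003],[0,0,0]],[[0,-0.001,0.003],[0,0,0]]]' -1; python3 -c "
from h import *
s=st();print(s['torque'],s['joint_pos'],s['finger_force'])"
```

```text
time: 6.02
tool_pos: [0.4956, -0.0612, 0.233]
tcp_rot: [2.365, 2.068, 0.0]
ft_force: [0.1, 0.4, 0.9]
gripper_width: 0.124
finger_force: 30.0
t 6.03 pos [ 0.4956 -0.0612  0.233 ] rot [2.3645e+00 2.0684e+00 2.0000e-04] F [0.1 0.4 0.9] w 0.124
[-0.01960138 -0.09019317  0.05258103] [-3.50306736e-01 -1.20239093e-01  1.93050836e+00  6.86769567e-05
  1.33123085e+00 -2.16923638e-01] 29.99367356300354
```

Gripped, 11.7 mm. Now I try a small turn.

```bash
python3 -m creep '[[[0,0,0],[0,0,-0.015]],[[0,0,0],[0,0,-0.03]],[[0,0,0],[0,0,-0.045]],[[0,0,0],[0,0,-0.05]],[[0,0,0],[0,0,-0.05]]]'; python3 -c "
from h import *
s=st();print(s['torque'],s['joint_pos'][5],rel((*CH,.233),down(YAW)))"
```

```text
time: 6.65
tool_pos: [0.4956, -0.0612, 0.233]
tcp_rot: [2.195, 2.247, -0.0]
ft_force: [-0.0, 0.4, 0.6]
gripper_width: 0.126
finger_force: 30.0
t 6.65 pos [ 0.4956 -0.0612  0.233 ] rot [ 2.1955  2.247  -0.    ] F [-0.   0.4  0.6] w 0.126
[-0.03816536 -0.08185711 -0.0368624 ] -0.3735430547684251 (array([-0.0016,  0.0002,  0.    ]), array([0.    , 0.    , 0.0496]))
```

No stop at 0.157 rad, with negligible torque. I continue this way (counter-clockwise from above).

```bash
python3 -m creep '[[[0,0,0],[0,0,-0.03]],[[0,0,0],[0,0,-0.06]],[[0,0,0],[0,0,-0.09]],[[0,0,0],[0,0,-0.12]],[[0,0,0],[0,0,-0.15]],[[0,0,0],[0,0,-0.18]],[[0,0,0],[0,0,-0.18]]]'; python3 -c "
from h import *
s=st();print(s['torque'],s['joint_pos'][5],rel((*CH,.233),down(YAW)))
im,P=cloud('scene');cv2.imwrite('pics/e.png',cv2.resize(im[150:250,150:290],(800,570),interpolation=cv2.INTER_CUBIC))"
```

```text
time: 7.52
tool_pos: [0.4956, -0.0612, 0.233]
tcp_rot: [1.483, 2.77, -0.0]
ft_force: [0.2, -0.1, 1.6]
gripper_width: 0.125
finger_force: 30.0
t 7.53 pos [ 0.4956 -0.0612  0.233 ] rot [ 1.4825e+00  2.7697e+00 -1.0000e-04] F [ 0.2 -0.1  1.6] w 0.125
[-0.0124014  -0.10531054  0.05547923] -0.9381648569193114 (array([-0.0014, -0.0007,  0.    ]), array([0.    , 0.    , 0.2293]))
```

View pics/e.png

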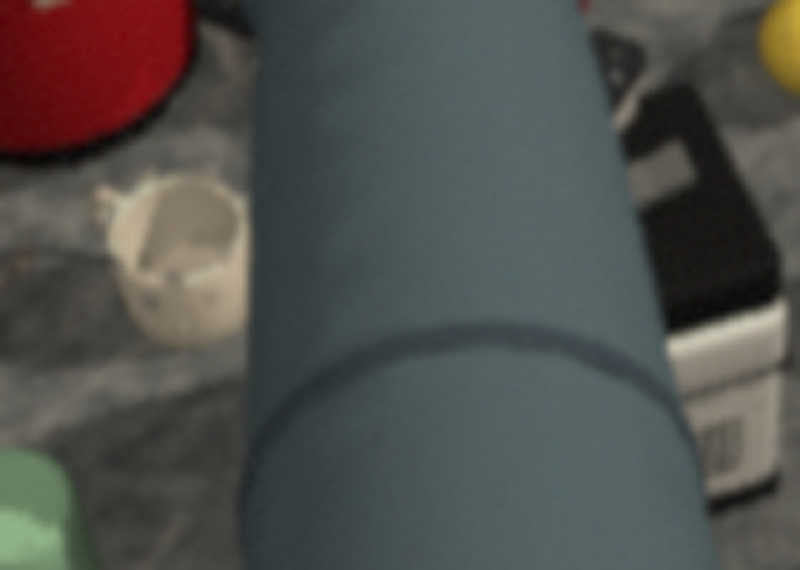

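The picture shows only the arm covering the chamber, but the low torque says the carrier is turning freely.

```bash
python3 -m creep '[[[0,0,0],[0,0,-0.03]],[[0,0,0],[0,0,-0.06]],[[0,0,0],[0,0,-0.09]],[[0,0,0],[0,0,-0.12]],[[0,0,0],[0,0,-0.15]],[[0,0,0],[0,0,-0.175]],[[0,0,0],[0,0,-0.175]]]'; python3 -c "
from h import *
s=st();print(s['torque'],s['joint_pos'][5],rel((*CH,.233),down(YAW)))"; python3 -m creep '[[[0,0,-0.004],[0,0,0]],[[0,0,-0.008],[0,0,0]],[[0,0,-0.012],[0,0,0]],[[0,0,-0.012],[0,0,0]]]'
```

```text
time: 8.45
tool_pos: [0.4956, -0.0612, 0.233]
tcp_rot: [0.676, 3.068, -0.0]
ft_force: [0.6, -0.6, 0.4]
gripper_width: 0.127
finger_force: 30.0
t 8.45 pos [ 0.4956 -0.0612  0.233 ] rot [ 6.7610e-01  3.0678e+00 -1.0000e-04] F [ 0.6 -0.6  0.4] w 0.127
[ 0.06624918 -0.16702421  0.0281139 ] -1.4872422522235191 (array([-0.0008, -0.0014,  0.0001]), array([0.    , 0.    , 0.4041]))
time: 8.95
tool_pos: [0.4957, -0.0612, 0.2391]
tcp_rot: [0.673, 3.068, -0.0]
ft_force: [0.5, -0.3, -1.2]
gripper_width: 0.125
finger_force: 30.0
```

The carrier is free, with only about 1.2 N of weight on the wrist. I lift it out.

```bash
python3 -m creep '[[[0,0,-0.02],[0,0,0]],[[0,0,-0.04],[0,0,0]],[[0,0,-0.06],[0,0,0]],[[0,0,-0.08],[0,0,0]],[[0,0,-0.1],[0,0,0]],[[0,0,-0.11],[0,0,0]],[[0,0,-0.11],[0,0,0]],[[0,0,-0.11],[0,0,0]]]'
python3 - <<'E'
from h import *
s=st(); im,P=cloud('top'); q=P.reshape(-1,3)
for y in np.arange(-.135,-.18,-.01):
    k=q[(q[:,1]<y)&(q[:,1]>=y-.01)&(abs(q[:,0]-.483)<.007)]; print(round(y,3),len(k),np.round(np.median(k,0),4) if len(k) else '')
im2,P2=cloud('scene')
for c,p in(('top',P),('scene',P2)):
  for l in('carrier_grip','hopper','mug','jar_coffee','dish_brush'):
    for r in models.regions_of(c,l)[:1]:
        k=p[r['pixels']]; k=k[~np.isnan(k[:,0])]; print(c,l,round(r['conf'],2),np.round(np.median(k,0),3),np.round(np.percentile(k,[2,98],0),3).tolist())
cv2.imwrite('pics/f.png',np.vstack([cv2.resize(im[150:240,140:290],(500,300)),cv2.resize(im2[140:260,130:310],(500,300))]))
E
```

```text
time: 9.95
tool_pos: [0.4954, -0.0611, 0.2935]
tcp_rot: [-0.673, -3.068, -0.0]
ft_force: [0.4, 0.3, -2.7]
gripper_width: 0.124
finger_force: 30.0
t 9.95 pos [ 0.4954 -0.0611  0.2935] rot [-6.7300e-01 -3.0678e+00 -1.0000e-04] F [ 0.4  0.3 -2.7] w 0.124
-0.135 22 [ 0.4835 -0.1414  0.4103]
-0.145 27 [ 0.4836 -0.1491  0.4069]
-0.155 14 [ 0.4836 -0.1589  0.2088]
-0.165 20 [ 0.4835 -0.1697  0.2134]
-0.175 14 [ 0.4837 -0.1805  0.2002]
top hopper 0.76 [ 0.45  -0.4    0.086] [[0.399, -0.458, 0.011], [0.502, -0.355, 0.124]]
top mug 0.66 [0.549 0.153 0.068] [[0.515, 0.123, 0.002], [0.594, 0.189, 0.075]]
top jar_coffee 0.92 [ 0.608 -0.499  0.134] [[0.57, -0.549, 0.001], [0.655, -0.466, 0.14]]
top dish_brush 0.75 [0.449 0.191 0.021] [[0.431, 0.157, 0.016], [0.47, 0.225, 0.028]]
scene hopper 0.76 [ 0.425 -0.392  0.074] [[0.39, -0.446, 0.006], [0.48, -0.354, 0.122]]
scene mug 0.98 [0.532 0.159 0.064] [[0.512, 0.125, 0.001], [0.597, 0.192, 0.072]]
scene jar_coffee 0.86 [ 0.592 -0.494  0.106] [[0.568, -0.548, 0.007], [0.647, -0.467, 0.138]]
scene dish_brush 0.5 [0.448 0.189 0.02 ] [[0.429, 0.154, 0.014], [0.467, 0.224, 0.024]]
```

View pics/f.png

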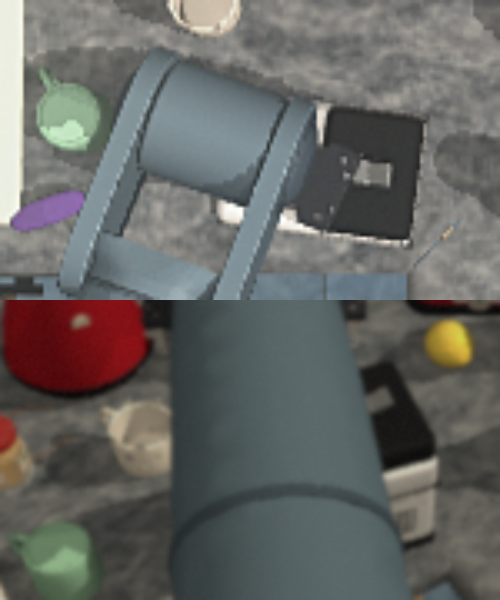

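The carrier itself is hidden by the arm. The gripper is still on the bar at 11.7 mm with 30 N, raised 60 mm, so the plug clears the rim by about 35 mm. The rocker's far half is still up, so it is off, and the bystanders have not moved.

```bash
python3 -c "
from h import *
st();print(workorder.sign_off())"
```

```text
t 10.55 pos [ 0.4956 -0.0612  0.294 ] rot [0.6731 3.0686 0.    ] F [-0.4 -0.5 -1. ] w 0.126
the job is handed in; nothing more can be done
None
```

The job is handed in at 10.6 s: the grinder is off and the carrier, which unscrewed counter-clockwise seen from above (right-handed) on the first try, is held level about 35 mm above the open chamber with the other things unmoved; the arm hid the carrier from both cameras, so that it is held is read from grip width, force and arm position.

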